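Load the loaf tin into the deck oven

TASK

Load the lidded loaf tin standing on the oven's loading shelf: pick up the wooden pusher by its handle and with it push the tin in through the spring flap, until it sits square against the stop rail inside, pressed home slowly and gently, not rammed. Then draw the pusher out so that the flap shuts behind the tin, and lay the pusher back down flat on the counter. The oven is hot, so neither hand nor arm may touch the oven or the tin, and leave the jar, cake ring, cube tin and spatula nearby where they are.

Things in the scene. Friction and masses are not known exactly. Their poses are not given: they have to be found in the camera images.
- oven: compact steel countertop deck oven, fixed, 420 mm wide, 360 mm deep, 270 mm high. Origin: at counter level below the middle of its door; x points level into the chamber (the pushing direction), y along the door, z up. Casing at x 0 to 360 mm. Mouth and chamber 300 mm wide (y -150 to 150); the mouth reaches from the deck at z = 90 mm up to z = 180 mm
- stop_zone (a point): point on the deck in the middle of the zone where the stop rail sits, oven x = 193 mm, y = 0, z = 90 mm. The steel rail (33 mm high) runs across the deck; the baker sets it, so its near face lies anywhere from oven x = 168 to 218 mm. Its setting is not reported: feel for it, slowly. It does not give way when pressed gently
- hearth: the level deck on which the tin slides, fixed to the oven, same origin and axes as the oven: top at z = 90 mm, 20 mm thick, 296 mm wide. It is the loading shelf in front of the door (x -130 to 0 mm) and the stone sole inside (x 0 to 310 mm). The counter in front of the shelf is at z = 0
- door (a joint): glass flap 292 mm wide, 85 mm tall, hinged along its top edge at oven x = 6 mm, z = 181 mm, lower edge 5 mm above the deck. 0 rad = shut, grows as it swings inward, to 1.4. Weight and spring close it (about 2 N at the lower edge). It rides on the tin, then on the pusher's flat top, along which it slides both ways; once the tin's near side is 90 mm inside it drops shut when the pusher is drawn out
- tin: lidded metal loaf tin, 64 mm (its x) by 170 mm (its y) by 62 mm high, about 0.55 kg; origin under its centre. It stands on the loading shelf with a long side towards the door, a little skewed (up to 0.25 rad); its x axis points roughly into the oven
- pusher: wooden T-shaped pusher lying on the counter, 0.12 kg. Origin: on its underside at the place to grip; x along the handle to the head, z up. Handle 18 mm wide, 24 mm high, flat on top, x -80 to 240 mm. Head: a cross bar 90 mm wide (y), 12 mm thick, 19 mm high, flat pushing face at x = 240 mm. Gripped at the origin, the grip is still 85 mm or more in front of the door when the tin is home
- cube_tin: bystander: cube-shaped lidded tin, 95 mm each way, same metal; origin under its centre
- cake_ring: bystander: thin steel ring, 70 mm across, 50 mm high; origin under its centre
- jar: bystander: glass jar, 56 mm across, 70 mm high; origin under its centre
- spatula: bystander: spatula lying on the white cutting board; origin under its middle

How it is judged (in metres and radians):
On the way, in this order (a step that is already met when the one before it is completed fails the run):
1. the pusher is picked up (height (world z) of pusher above 0.04 m), for 0.2 s.
2. the tin is behind the flap, square, and pressed against the stop rail with at least 1.5 N (x of tin in the frame of oven above 0.128 m and angle between the y axis of tin and the y axis of oven, either way round below 0.08 rad and contact force between tin and oven above 1.5 N), for 0.15 s.
At the end, for the whole second after the job is handed in: The tin stands flat on the deck behind the flap, its centre at least 128 mm inside the door, square to the oven within 0.08 rad and at rest; the flap hangs shut (under 0.05 rad); the pusher lies flat on the counter (underside under 10 mm, tilt under 0.1 rad), at rest (x of tin in the frame of oven above 0.128 m and angle between the y axis of tin and the y axis of oven, either way round below 0.08 rad and value of joint door below 0.05 rad and angle between tin's own z axis and vertical below 0.05 rad and linear speed of tin below 0.01 m/s and height (world z) of pusher below 0.01 m and angle between pusher's own z axis and vertical below 0.1 rad and linear speed of pusher below 0.02 m/s); the robot touches nothing.
It fails at once if the tin is forced against the oven, its flap or its stop rail with more than 20 N (contact force between tin and oven above 20 N).
It fails at once if the hand or arm touches the hot oven, its deck or the tin (contact force between any of the fingers, the arm and oven above 1 N or contact force between any of the fingers, the arm and hearth above 1 N or contact force between any of the fingers, the arm and tin above 1 N).
It fails at once if the tin is tipped (angle between tin's own z axis and vertical above 0.2 rad).
It fails at once if a bystander is moved more than 30 mm (distance of any of cube_tin, cake_ring, jar, spatula from where it was at the start of the episode above 0.03 m).
It also fails if it takes over 67 s, if anything falls off the work surface, if the arm or the gripper's body presses on something with over 40 N, if the wrist force passes 120 N, or if a joint passes its speed limit or range.

ROBOT

A 7-joint arm with a two-finger parallel gripper is mounted at the origin on the work surface. World frame = base frame: x ahead of the robot, y to its left, z up, the work surface at z = 0. Lengths are in mm, angles in rad, forces in N, time in s.
With the tool pointing down it reaches from about 350 to 900 mm from the base axis. Payload 7.2 kg.
Tool frame: the origin (TCP) lies between the finger pads; the fingertips stand 8 mm ahead of it and the grasp point (between the pads) lies 11 mm behind it; z points along the fingers, y is the line along which they close (so a half turn about z gives the same grasp; the last joint's range is limited). The gripper opens to 88 mm and grips with 3 to 60 N. Pads are 20 mm wide; open, the fingers measure 115 mm over their backs; the gripper's body (75 mm by 178 mm) begins 61 mm behind the grasp point.
Start: joints at [1.221, 0.411, -0.013, 1.596, 0.006, 1.134, -0.082], TCP at [173.791, -600.354, 230.653] pointing down, gripper open.
Joint ranges: [-2.95, 2.95], [-0.29, 1.99], [-1.47, 1.44], [0.14, 2.54], [-1.03, 4.17], [0.13, 1.85], [-2.86, 2.86]. Speed limits (rad/s): [2.39, 2.39, 3.01, 3.01, 3.14, 3.14, 3.14].

INTERFACE

Orientations are given as a unit quaternion [x, y, z, w].
In Python, from workcell import ctrl, vision gives the robot as it stands. The module is installed in compiled form; this text tells all that it offers.
- The arm moves only by the shell command python3 -m creep 'ROWS' [OPENING] [FORCE]. ROWS is text: rows parted by semicolons, each of 6 numbers parted by spaces: the shift along the tool's x, y, z each as a share of 0.1 m, from -1 to 1, then the turn, a rotation vector about the tool's x, y, z each as a share of 180 degrees, from -1 to 1. In form: dx dy dz rx ry rz; .... A call has 1 to 12 rows; each row is the pose to reach, as a shift and turn from the pose commanded when the call began, along the tool's axes at that moment, turning the shorter way round; what a row does not reach only later rows make up. A row lasts 1/10 s, in which the tool goes at most 50 mm and 8.59 degrees, less where a joint would pass 70% of its speed; a pose out of reach is approached as far as the arm can. A call with a number of a shift or a turn outside -1 to 1 is refused whole. A call with a gripper value outside its range is refused whole. OPENING is the closure, from -1 (fully open) to 1 (shut), set as the call begins (- or left out, the last holds). The fingers move at their own pace and stop on an object; FORCE is the grip in N (left out, the last holds). Time passes only in rows, so rows that repeat a pose let the fingers close. It gives the time, the measured TCP pose, the force, the opening and the grip force at its end, in the units of the state.
- ctrl.read_state(): the state, without advancing time (a new reading comes with each control period).
- vision.capture(name): name is "scene" or "top" or "wrist"; returns a dict with "image" (420x560x3 uint8, red, green, blue), "mtx" (3x3 intrinsics, pixels), "cam_to_world" (4x4, takes a point from camera to world coordinates). Camera axes: x right, y up, looking along -z (the intrinsics and any distortion apply to the point x, -y, -z); pixel columns grow to the right and rows downward; lengths in mm; the calibration is good to about 2 mm. The wrist camera is an equidistant fisheye: a pixel r from the principal point sees the ray r / f radians off the axis. A picture is of the moment at which its call begins. There is no depth.
- ctrl.finish_job(): hands the job in; it is judged then, once.
The state is a dict: "t": time; "q": joint angles; "qd": joint speeds; "joint_torque": joint torques, N m; "tcp_pos": TCP position; "orientation": TCP orientation; "contact_force": force on the tool from outside, world axes, zero at the start; "ft_torque": the same for the moment, N m; "opening": opening from 0.0 (shut) to 1.0 (fully open); "grip_force": force on a finger pad.
Only numpy, scipy, OpenCV 4.12 (cv2) and the standard library are available. Lean on these libraries where they do the work, as an engineer would, in place of code of your own. Each camera call takes 0.05 s, during which the arm holds its last target. There are 200 camera calls.

## Working session

There is one attempt and no reset: what is moved stays moved. The work goes in short steps, Python scripts to look and compute and a shell command to move; the robot and the scene stay as the last step left them, time stands still between calls to the robot, and variables do not carry over. Pictures are saved under pics/ and viewed, at most 10 in all, crops included, and the job is handed in when it is done.

```bash
mkdir -p pics
cat > h.py <<'E'
import numpy as np, cv2
from workcell import ctrl, vision
def cap(n,name=None):
    c=vision.capture(n)
    if name: cv2.imwrite(f'pics/{name}.png',c['image'][:,:,::-1])
    return c
def ray(c,u,v):
    K=c['mtx'];T=c['cam_to_world']
    d=np.array([(u-K[0,2])/K[0,0],-(v-K[1,2])/K[1,1],-1.]);
    return T[:3,3],T[:3,:3]@d
def onz(c,u,v,z):
    o,d=ray(c,u,v);return o+d*(z-o[2])/d[2]
def proj(c,p):
    T=c['cam_to_world'];q=T[:3,:3].T@(np.array(p)-T[:3,3]);K=c['mtx']
    return K[0,0]*q[0]/-q[2]+K[0,2],K[1,1]*-q[1]/-q[2]+K[1,2]
E
python3 - <<'E'
from h import *
import pickle
s=cap('scene','scene');t=cap('top','top')
pickle.dump((s,t),open('c.pkl','wb'))
for c in(s,t):print(c['mtx'].round(1).tolist(),c['cam_to_world'].round(3).tolist())
print(ctrl.read_state())
E
```

```text
[[388.8, 0.0, 278.8], [0.0, 388.8, 207.8], [0.0, 0.0, 1.0]] [[0.177, -0.785, 0.594, 1182.655], [0.984, 0.136, -0.113, -104.122], [0.008, 0.605, 0.796, 985.429], [0.0, 0.0, 0.0, 1.0]]
[[448.7, 0.0, 275.1], [0.0, 448.7, 213.6], [0.0, 0.0, 1.0]] [[-0.062, 0.974, -0.217, 327.897], [-0.998, -0.061, 0.01, -5.157], [-0.003, 0.218, 0.976, 1179.107], [0.0, 0.0, 0.0, 1.0]]
{'t': 0.1, 'q': array([ 1.22077149,  0.41182325, -0.01273053,  1.59692705,  0.00562497,
        1.13430855, -0.08218718]), 'qd': array([ 0.00139116, -0.00164406,  0.00074341, -0.00029324,  0.00126468,
        0.00026586,  0.00074548]), 'joint_torque': array([ 3.63850231e-03, -5.89090633e+01,  6.44220952e-01, -2.91707826e+01,
       -5.37594629e-02,  1.46254676e-02,  5.66851850e-05]), 'tcp_pos': array([ 173.66527597, -599.93751761,  229.90462868]), 'orientation': array([ 9.90083486e-01,  1.40478392e-01, -1.57530500e-04, -6.97628467e-04]), 'contact_force': array([ 1.0342505 , -0.04224091,  0.15320061]), 'ft_torque': array([ 0.0090406 , -0.00074392,  0.02239711]), 'grip_force': 0.0, 'opening': 0.9989848276569007}
```

View pics/scene.png

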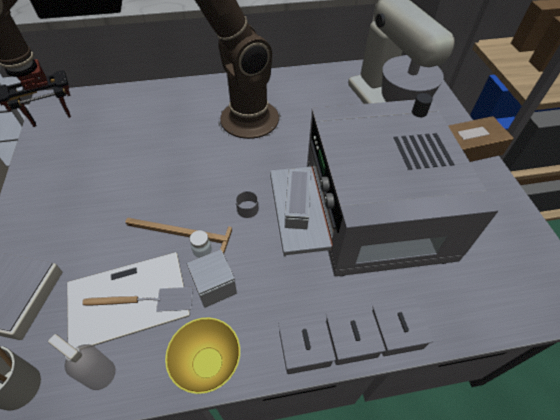

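View pics/top.png

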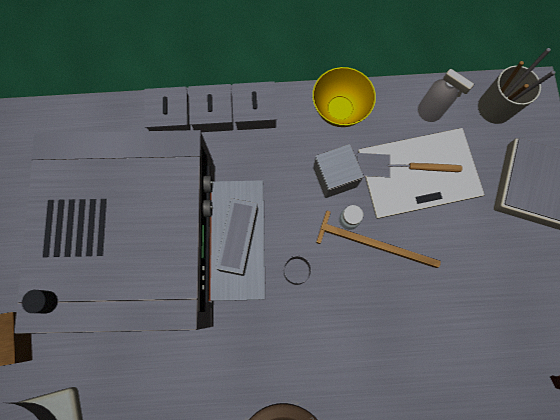

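The scene view shows the oven at right with the shelf about (300,210), the tin on it at (298,198), and the pusher from (128,222) to (230,235). In the top view the shelf spans (212–265,180–300), the tin is around (238,236), and the pusher runs from its tail at (440,265) to its head at (323,228). The jar is at (352,216), close to the head, and the cake ring at (297,270).

Run:
```python
from h import *
import pickle
s,t=pickle.load(open('c.pkl','rb'))
im=t['image'];hsv=cv2.cvtColor(im,cv2.COLOR_RGB2HSV)
m=((hsv[:,:,0]>5)&(hsv[:,:,0]<22)&(hsv[:,:,1]>110)&(hsv[:,:,2]>60)).astype(np.uint8)
roi=np.zeros_like(m);roi[195:285,305:450]=1;m&=roi
ys,xs=np.nonzero(m)
P=np.array([onz(t,x,y,22)[:2] for x,y in zip(xs,ys)])
d0=onz(t,325,228,22)[:2]-onz(t,440,265,22)[:2];d0/=np.linalg.norm(d0)
tail=onz(t,440,265,22)[:2]
pr=(P-tail)@d0; H=P[(pr>10)&(pr<290)]
vx,vy,cx,cy=cv2.fitLine(H.astype(np.float32),2,0,.01,.01).ravel()
d=np.array([vx,vy]);d*=np.sign(d@d0);c=np.array([cx,cy]);a=(P-c)@d
print('dir',d,np.arctan2(d[1],d[0]),'ends',a.min(),a.max(),'len',a.max()-a.min())
print('tail',c+d*a.min(),'head',c+d*a.max(),'origin(tail)',c+d*(a.min()+80),'origin(head)',c+d*(a.max()-240))
print('jar',onz(t,352,216,60),'ring',onz(t,297,270,25))
crop=cv2.resize(im[165:315,190:340],None,fx=4,fy=4,interpolation=cv2.INTER_CUBIC)
crop2=cv2.resize(s['image'][150:260,240:350],(600,600),interpolation=cv2.INTER_CUBIC)
cv2.imwrite('pics/ct.png',crop[:,:,::-1]);cv2.imwrite('pics/cs.png',crop2[:,:,::-1])
```

```text
dir [0.37505877 0.92700106] 1.1863362 ends -146.8078784297189 171.41437442289669 len 318.2222528526156
tail [ 426.9870932  -431.13912397] head [ 546.33914    -136.14675856] origin(tail) [ 456.99179481 -356.97903924] origin(head) [ 456.32503516 -358.62701273]
jar [ 558.63839962 -212.33253136   60.        ] ring [433.61614947 -64.16087456  25.        ]
```

View pics/ct.png

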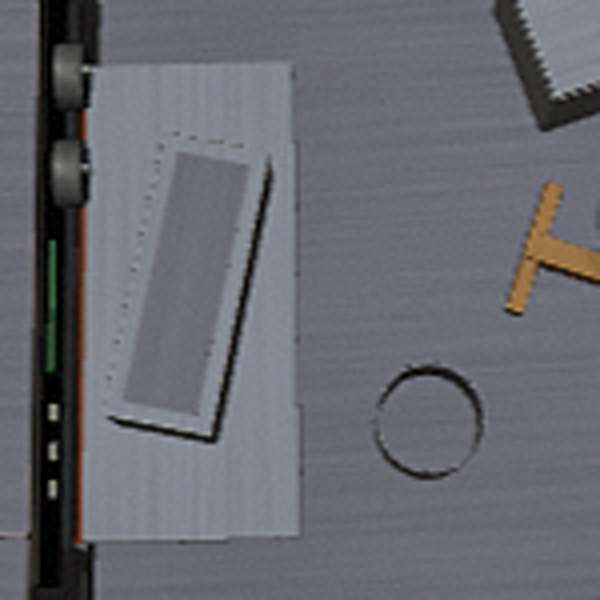

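View pics/cs.png

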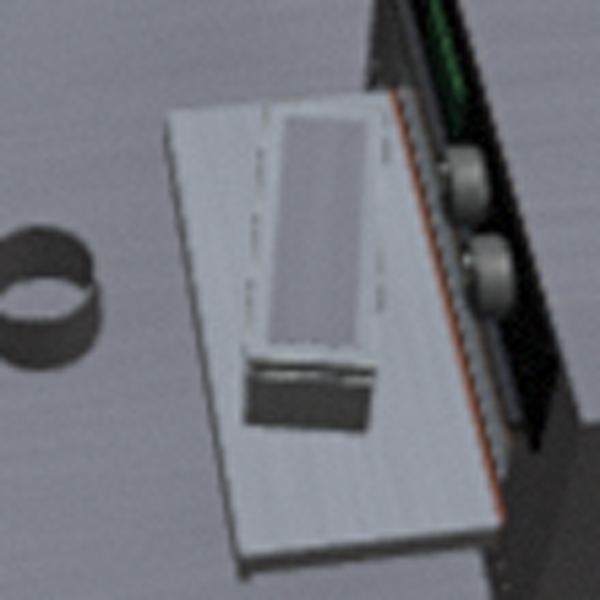

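The top crop shows the shelf's front corners at crop pixels (295,63) and (299,538). The tin lid corners are at (163,133), (270,157), (214,433) and (109,414). In the scene crop the shelf corners are (163,112), (240,555) and (503,522), and the tin is clearly on the shelf, skewed.

Run:
```python
from h import *
import pickle
s,t=pickle.load(open('c.pkl','rb'))
T=lambda U,V,z:onz(t,(U+.5)/4-.5+190,(V+.5)/4-.5+165,z)[:2]
k=600/110
S=lambda U,V,z:onz(s,(U+.5)/k-.5+240,(V+.5)/k-.5+150,z)[:2]
a,b=T(295,63,90),T(299,538,90);print('front T',a,b,np.linalg.norm(a-b))
a2,b2=S(163,112,90),S(240,555,90);print('front S',a2,b2,np.linalg.norm(a2-b2))
f1,f2=(a+b2)/2,(b+a2)/2
d1=S(503,522,90);print('door corner S',d1,np.linalg.norm(d1-b2))
e=f1-f2;e/=np.linalg.norm(e) # toward +x world = along -oven y? 
X=np.array([-e[1],e[0]]);mid=(f1+f2)/2;O=mid+130*X;Y=np.array([-X[1],X[0]])
print('ovenX',X,np.arctan2(X[1],X[0]),'O',O)
def rep(n,Q):
    Q=np.array(Q);c=Q.mean(0);l=((Q[0]+Q[1])-(Q[2]+Q[3]))/2
    print(n,'c',c,'oven',(c-O)@X,(c-O)@Y,'len',np.linalg.norm(l),'skew',np.arctan2(-(l@X),-(l@Y)))
    print([((q-O)@X).round().item() for q in Q],[((q-O)@Y).round().item() for q in Q])
rep('tinT',[T(163,133,152),T(270,157,152),T(214,433,152),T(109,414,152)])
rep('tinS',[S(375,362,152),S(248,350,152),S(262,108,152),S(387,113,152)])
for n,p in(('jar',onz(t,352,215,70)),('ring',onz(t,297,270,25)),('cube1',onz(t,315,155,95)),('cube2',onz(t,358,147,95)),('cube3',onz(t,362,178,95)),('cube4',onz(t,322,190,95))):
    print(n,p[:2],'oven',(p[:2]-O)@X,(p[:2]-O)@Y)
st=ctrl.read_state()
from scipy.spatial.transform import Rotation as R
M=R.from_quat(st['orientation']).as_matrix();print(M.round(3))
g=np.array([456.7,-357.8,50]);print('shift tool',M.T@(g-st['tcp_pos']),'xaxis ang',np.arctan2(M[1,0],M[0,0]))
```

```text
front T [658.267036     7.67054106] [363.42042764  21.85386584] 295.1875491333704
front S [363.90515048  20.36884181] [659.93577238   9.74837962] 296.2210717019348
door corner S [663.78345264 141.41326751] 131.721096825447
ovenX [0.04194097 0.99912009] 1.5288430549493206 O [516.83442222 144.79601885]
tinT c [511.19621952  75.53952348] oven -69.43202759334014 2.728557261299229 len 166.31214040462487 skew 0.1943983954574565
[-54.0, -117.0, -83.0, -23.0] [-87.0, -71.0, 90.0, 78.0]
tinS c [512.99085471  76.78083609] oven -68.11653849721347 0.9875630408818797 len 162.68875977338428 skew 0.20648048733124577
[-55.0, -115.0, -84.0, -19.0] [-86.0, -71.0, 87.0, 75.0]
jar [ 559.15421125 -210.73758449] oven -353.44583313219374 -57.19397425451559
ring [433.61614947 -64.16087456] oven -212.2632850292924 74.38119422268436
cube1 [ 715.76967695 -127.52577889] oven -263.7386424481987 -210.18164901102836
cube2 [ 730.37658478 -239.05731345] oven -374.5594115368346 -229.4534443910977
cube3 [ 647.37520329 -240.67391171] oven -379.6557454587732 -146.59289829379352
cube4 [ 622.4616954  -137.51286244] oven -277.6303651590919 -117.37463796520564
[[ 0.961  0.278 -0.001]
 [ 0.278 -0.961  0.001]
 [-0.    -0.001 -1.   ]]
shift tool [ 339.2402605  -153.59212836  180.08445693] xaxis ang 0.28188931778794446
```

```bash
python3 -m creep '0.2 -0.1 0 0 0 0;0.4 -0.2 0 0 0 0;0.7 -0.35 0 0 0 0;1 -0.5 0 0 0 0' -1
python3 -m creep '0.3 -0.15 0 0 0 0;0.6 -0.3 0 0 0 0;1 -0.5 0 0 0 0'
python3 -m creep '0.3 -0.15 0 0 0 0;0.6 -0.3 0 0 0 0;1 -0.5 0 0 0 0'
python3 -m creep '0.1 -0.01 0.1 0 0 -0.04;0.2 -0.02 0.2 0 0 -0.08;0.3 -0.03 0.3 0 0 -0.12;0.39 -0.04 0.4 0 0 -0.16;0.39 -0.04 0.5 0 0 -0.2;0.39 -0.04 0.6 0 0 -0.24;0.39 -0.04 0.6 0 0 -0.288;0.39 -0.04 0.6 0 0 -0.288;0.39 -0.04 0.6 0 0 -0.288'
cat >> h.py <<'E'
from scipy.spatial.transform import Rotation as R
def to(p,yaw=None):
    st=ctrl.read_state();M=R.from_quat(st['orientation']).as_matrix()
    a=np.arctan2(M[1,0],M[0,0]);print('t',st['t'],'tcp',st['tcp_pos'].round(1),'yaw',a.round(4),'tilt',M[:,2].round(3),'q',st['q'].round(2))
    print('shift/100',(M.T@(np.array(p)-st['tcp_pos'])/100).round(3), 'rz',None if yaw is None else round(-(yaw-a)/np.pi,4))
    print('F',st['contact_force'].round(2),'T',st['ft_torque'].round(2),'open',st['opening'],'grip',st['grip_force'])
E
python3 -c "
from h import *
to([456.7,-357.8,11],1.1863)
cap('wrist','w1');cap('scene','s1')"
```

```text
t: 0.5
tcp_pos: [256.3, -523.6, 230.2]
orientation: [0.99, 0.14, -0.0, -0.0]
contact_force: [0.2, -0.3, -0.2]
opening: 1.002
grip_force: 0.0
t: 0.8
tcp_pos: [337.6, -448.5, 230.3]
orientation: [0.99, 0.139, -0.0, 0.0]
contact_force: [0.9, -0.5, -0.2]
opening: 0.998
grip_force: 0.0
t: 1.1
tcp_pos: [419.9, -372.8, 230.4]
orientation: [0.99, 0.139, -0.001, 0.0]
contact_force: [0.5, 0.4, 0.1]
opening: 1.001
grip_force: 0.0
t: 2.0
tcp_pos: [456.5, -358.3, 170.5]
orientation: [0.83, 0.557, 0.0, -0.0]
contact_force: [-0.9, -0.4, -0.1]
opening: 1.003
grip_force: 0.0
t 2.0 tcp [ 456.5 -358.3  170.5] yaw 1.182 tilt [-0.  0. -1.] q [ 0.84  0.42 -0.34  1.76  0.16  0.99  0.05]
shift/100 [5.000e-03 1.000e-03 1.595e+00] rz -0.0014
F [-0.92 -0.44 -0.06] T [-0.06 -0.06  0.05] open 1.0030012132906996 grip 0.0
```

View pics/w1.png

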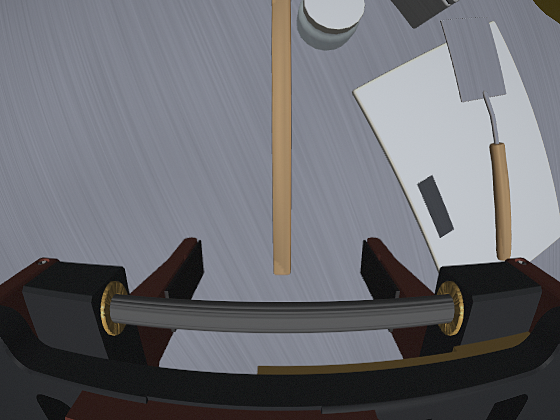

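The wrist view shows the handle centred between the open fingers, from its tail at (282,273) straight up column 282, with the jar at (333,15) to the right. I'll check the tail position with the fisheye model.

Run:
```python
from h import *
c=cap('wrist');K=c['mtx'];T=c['cam_to_world']
for u,v in((282,273),(282,200),(282,20)):
    x,y=(u-K[0,2])/K[0,0],(v-K[1,2])/K[1,1];r=np.hypot(x,y)
    d=T[:3,:3]@np.array([np.sin(r)*x/r,-np.sin(r)*y/r,-np.cos(r)]);o=T[:3,3]
    p=o+d*(24-o[2])/d[2];print(p.round(1), [(p[:2]-[456.7,-357.8])@[.375,.927],(p[:2]-[456.7,-357.8])@[-.927,.375]])
```

```text
[ 426.5 -431.7   24. ] [np.float64(-79.77869980647169), np.float64(0.28383524702108076)]
[ 455.5 -360.5   24. ] [np.float64(-2.8944371786828813), np.float64(0.08800321150595813)]
[ 520.3 -201.7   24. ] [np.float64(168.5866576003819), np.float64(-0.3939475395378764)]
```

```bash
python3 -m creep '0 0 0.3 0 0 0;0 0 0.6 0 0 0;0 0 0.9 0 0 0;0 0 1 0 0 0;0 0 1 0 0 0'
python3 -m creep '0 0 0.2 0 0 0;0 0 0.35 0 0 0;0 0 0.5 0 0 0;0 0 0.59 0 0 0;0 0 0.59 0 0 0;0 0 0.59 0 0 0'
python3 -c "
from h import *
to([456.7,-357.8,11],1.1863)"
```

```text
t: 2.65
tcp_pos: [456.0, -357.6, 69.6]
orientation: [0.829, 0.559, -0.0, -0.001]
contact_force: [-0.2, -0.3, -0.3]
opening: 1.003
grip_force: 0.0
t: 3.25
tcp_pos: [456.8, -358.2, 11.8]
orientation: [0.829, 0.559, 0.0, 0.0]
contact_force: [1.3, -0.2, 0.2]
opening: 0.995
grip_force: 0.0
t 3.25 tcp [ 456.8 -358.2   11.8] yaw 1.1867 tilt [ 0.  0. -1.] q [ 0.79  0.62 -0.28  1.87  0.26  0.68 -0.03]
shift/100 [ 0.003 -0.002  0.008] rz 0.0001
F [ 1.31 -0.22  0.17] T [-0.01 -0.03  0.01] open 0.994563420783953 grip 0.0
```

```bash
python3 -m creep '0 0 0 0 0 0;0 0 0 0 0 0;0 0 0 0 0 0;0 0 0 0 0 0;0 0 0 0 0 0;0 0 0 0 0 0;0 0 0 0 0 0;0 0 0 0 0 0;0 0 0 0 0 0;0 0 0 0 0 0;0 0 0 0 0 0' 1 60
python3 -m creep '0 0 -0.1 0 0 0;0 0 -0.2 0 0 0;0 0 -0.4 0 0 0;0 0 -0.6 0 0 0;0 0 -0.8 0 0 0;0 0 -1 0 0 0;0 0 -1 0 0 0'
python3 -m creep '0 0 -0.1 0 0 0;0 0 -0.2 0 0 0;0 0 -0.3 0 0 0;0 0 -0.3 0 0 0;0 0 -0.3 0 0 0'
python3 - <<'E'
from h import *
O=np.array([516.8,144.8]);X=np.array([.04194,.99912]);Y=np.array([-X[1],X[0]])
g=O+X*(-390)+Y*2
print(g);to([*g,140],1.5288)
E
```

```text
t: 4.35
tcp_pos: [456.6, -358.2, 11.6]
orientation: [0.829, 0.559, 0.0, 0.0]
contact_force: [0.2, 0.7, -0.2]
opening: 0.202
grip_force: 60.0
t: 5.05
tcp_pos: [458.2, -359.2, 115.2]
orientation: [0.829, 0.559, 0.001, 0.003]
contact_force: [0.3, -0.2, -2.1]
opening: 0.197
grip_force: 60.0
t: 5.55
tcp_pos: [456.6, -358.2, 141.6]
orientation: [0.829, 0.559, 0.0, 0.0]
contact_force: [0.6, 0.6, -1.8]
opening: 0.199
grip_force: 60.0
[ 498.44516 -244.77292]
t 5.55 tcp [ 456.6 -358.2  141.6] yaw 1.1865 tilt [ 0. -0. -1.] q [ 0.83  0.45 -0.33  1.79  0.18  0.93  0.04]
shift/100 [ 1.208 -0.037  0.016] rz -0.109
F [ 0.58  0.55 -1.83] T [-0.14 -0.   -0.  ] open 0.19937224911901763 grip 59.999486804008484
```

```bash
python3 -m creep '0.15 0 0 0 0 -0.02;0.3 0 0 0 0 -0.04;0.45 0 0 0 0 -0.06;0.6 0 0 0 0 -0.08;0.75 -0.01 0 0 0 -0.1;0.85 -0.02 0 0 0 -0.109;0.9 -0.03 0 0 0 -0.109;0.9 -0.03 0 0 0 -0.109;0.9 -0.03 0 0 0 -0.109'
python3 - <<'E'
from h import *
O=np.array([516.8,144.8]);X=np.array([.04194,.99912]);Y=np.array([-X[1],X[0]])
g=O+X*(-390)+Y*2
to([*g,109.6],1.5288)
cap('top','t2');c=cap('scene','s2')
cv2.imwrite('pics/s2c.png',cv2.resize(c['image'][120:300,100:350,::-1],None,fx=3,fy=3,interpolation=cv2.INTER_CUBIC))
E
```

```text
t: 6.45
tcp_pos: [487.3, -274.2, 141.7]
orientation: [0.722, 0.692, -0.0, 0.0]
contact_force: [0.2, 0.4, -1.0]
opening: 0.202
grip_force: 60.0
t 6.45 tcp [ 487.3 -274.2  141.7] yaw 1.5279 tilt [-0.    -0.001 -1.   ] q [ 0.76  0.43 -0.43  1.83  0.22  0.92  0.18]
shift/100 [0.299 0.099 0.321] rz -0.0003
F [ 0.22  0.42 -0.98] T [-0.18 -0.07  0.03] open 0.2016117770687517 grip 59.99947428703308
```

View pics/s2c.png

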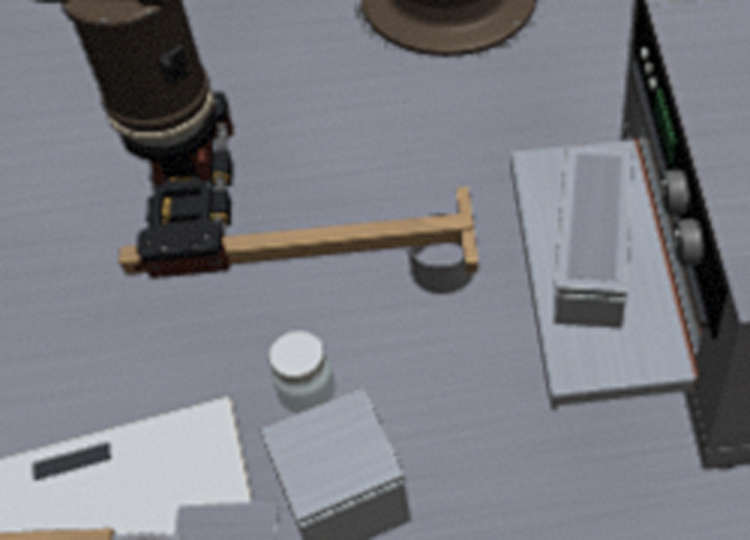

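The pusher is held level, pointing at the oven, with its head at crop (467,228), short of the shelf. I'll check droop by triangulating the head in both views.

Run:
```python
from h import *
tcp=ctrl.read_state()['tcp_pos'];a=1.528;d=np.array([np.cos(a),np.sin(a),0]);n=np.array([-d[1],d[0],0])
E=[]
for name in('top','scene'):
    c=cap(name);hsv=cv2.cvtColor(c['image'],cv2.COLOR_RGB2HSV)
    m=((hsv[:,:,0]>5)&(hsv[:,:,0]<22)&(hsv[:,:,1]>100)&(hsv[:,:,2]>60)).astype(np.uint8)
    base=tcp+[0,0,-11.8]
    pr=lambda x,y,z:np.array(proj(c,base+d*x+n*y+[0,0,z]))
    h=pr(234,0,19);ys,xs=np.nonzero(m);k=(abs(xs-h[0])<28)&(abs(ys-h[1])<28);P=np.c_[xs,ys][k]
    # head extremes along head direction
    hd=pr(234,45,19)-pr(234,-45,19);L=np.linalg.norm(hd);hd/=L;q=(P-h)@hd
    e1=P[q>q.max()-2].mean(0);e2=P[q<q.min()+2].mean(0)
    print(name,'pred ends',pr(234,45,10).round(1),pr(234,-45,10).round(1),'seen',e1.round(1),e2.round(1))
    E.append((c,e1,e2))
for i in(1,2):
    A=[];b=[]
    for e in E:
        o,r=ray(e[0],*e[i]);r=r/np.linalg.norm(r);p=np.eye(3)-np.outer(r,r);A.append(p);b.append(p@o)
    x=np.linalg.lstsq(np.vstack(A),np.hstack(b),rcond=None)[0];print(x.round(1),'pusher frame',((x-base)@d).round(1),((x-base)@n).round(1),(x-base)[2].round(1))
```

```text
top pred ends [287.7 257.9] [286.7 220. ] seen [288.1 256.2] [286.8 220.6]
scene pred ends [253.9 183.3] [257.1 208.1] seen [255. 190.] [257.2 207.6]
[459.2 -39.1 117.9] pusher frame 233.9 38.1 -12.0
[540.7 -42.4 139.8] pusher frame 234.1 -43.4 10.0
```

```bash
python3 -m creep '0.03 0.05 0.1 0 0 0;0.06 0.1 0.2 0 0 0;0.1 0.1 0.3 0 0 0;0.1 0.1 0.33 0 0 0;0.1 0.1 0.33 0 0 0;0.1 0.1 0.33 0 0 0'
python3 -m creep '0.1 0 0 0 0 0;0.2 0 0 0 0 0;0.3 0 0 0 0 0;0.35 0 0 0 0 0;0.4 0 0 0 0 0;0.45 0 0 0 0 0;0.5 0 0 0 0 0;0.55 0 0 0 0 0;0.6 0 0 0 0 0;0.6 0 0 0 0 0'
cat > st.py <<'E'
from h import *
O=np.array([516.8,144.8]);X=np.array([.04194,.99912]);Y=np.array([-X[1],X[0]])
p=ctrl.read_state()['tcp_pos'][:2]-O
print('face oven x',(p@X+240).round(1),'y',(p@Y).round(1))
to([*(O+X*(p@X)+Y*2),108.8],1.5288)
E
python3 st.py
```

```text
t: 7.25
tcp_pos: [498.0, -264.1, 108.6]
orientation: [0.722, 0.692, -0.0, -0.0]
contact_force: [-0.2, -0.4, 0.2]
opening: 0.201
grip_force: 60.0
t: 8.25
tcp_pos: [500.6, -203.5, 108.7]
orientation: [0.722, 0.692, 0.0, 0.0]
contact_force: [-0.0, 0.1, -1.0]
opening: 0.199
grip_force: 60.0
face oven x -108.7 y 1.6
t 8.25 tcp [ 500.6 -203.5  108.7] yaw 1.5296 tilt [ 0. -0. -1.] q [ 0.64  0.45 -0.44  1.9   0.25  0.84  0.03]
shift/100 [ 0.    -0.004 -0.001] rz 0.0003
F [-0.04  0.13 -1.01] T [-0.18 -0.03 -0.03] open 0.19945222562495069 grip 59.99960482120514
```

```bash
python3 -m creep '0.03 0 0 0 0 0;0.06 0 0 0 0 0;0.09 0 0 0 0 0;0.12 0 0 0 0 0;0.15 0 0 0 0 0;0.18 0 0 0 0 0;0.21 0 0 0 0 0;0.24 0 0 0 0 0;0.27 0 0 0 0 0;0.3 0 0 0 0 0;0.33 0 0 0 0 0;0.36 0 0 0 0 0'
python3 -m creep '0.03 0 0 0 0 0;0.06 0 0 0 0 0;0.09 0 0 0 0 0;0.12 0 0 0 0 0;0.15 0 0 0 0 0;0.18 0 0 0 0 0;0.21 0 0 0 0 0;0.24 0 0 0 0 0;0.27 0 0 0 0 0;0.3 0 0 0 0 0;0.33 0 0 0 0 0;0.36 0 0 0 0 0'
python3 st.py
python3 - <<'E'
from h import *
t=cap('top');s=cap('scene')
a=cv2.resize(t['image'][165:315,180:330],(400,400),interpolation=cv2.INTER_CUBIC);b=cv2.resize(s['image'][140:260,240:360],(400,400),interpolation=cv2.INTER_CUBIC)
cv2.imwrite('pics/p3.png',np.hstack([a,b])[:,:,::-1])
E
```

```text
t: 9.45
tcp_pos: [501.8, -168.0, 108.6]
orientation: [0.722, 0.692, -0.0, -0.0]
contact_force: [0.5, -3.5, -0.3]
opening: 0.198
grip_force: 60.0
t: 10.65
tcp_pos: [503.2, -133.7, 108.7]
orientation: [0.722, 0.692, -0.001, 0.001]
contact_force: [-1.0, -8.0, -0.5]
opening: 0.201
grip_force: 60.0
face oven x -38.8 y 1.9
t 10.65 tcp [ 503.2 -133.7  108.7] yaw 1.528 tilt [-0.    -0.002 -1.   ] q [ 0.53  0.42 -0.46  1.95  0.25  0.82 -0.11]
shift/100 [-0.    -0.001 -0.001] rz -0.0003
F [-1.02 -8.   -0.48] T [-2.03 -0.02  0.05] open 0.20073957945040558 grip 60.00156283378601
```

View pics/p3.png

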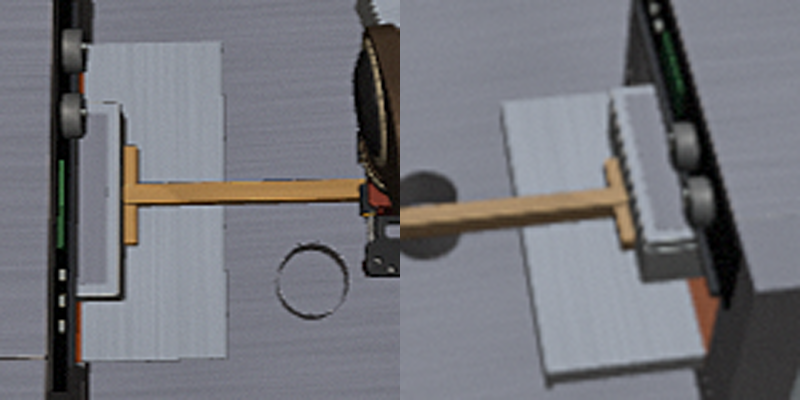

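The tin now stands square against the head and is entering the mouth; the pusher is at left-panel (130,195). Force is 8 N, which fits friction plus the flap.

```bash
python3 -m creep '0.03 0 0 0 0 0;0.06 0 0 0 0 0;0.09 0 0 0 0 0;0.12 0 0 0 0 0;0.15 0 0 0 0 0;0.18 0 0 0 0 0;0.21 0 0 0 0 0;0.24 0 0 0 0 0;0.27 0 0 0 0 0;0.3 0 0 0 0 0;0.33 0 0 0 0 0;0.36 0 0 0 0 0'
python3 -m creep '0.03 0 0 0 0 0;0.06 0 0 0 0 0;0.09 0 0 0 0 0;0.12 0 0 0 0 0;0.15 0 0 0 0 0;0.18 0 0 0 0 0;0.21 0 0 0 0 0;0.24 0 0 0 0 0;0.27 0 0 0 0 0;0.3 0 0 0 0 0;0.33 0 0 0 0 0;0.36 0 0 0 0 0'
python3 -m creep '0.03 0 0 0 0 0;0.06 0 0 0 0 0;0.09 0 0 0 0 0;0.12 0 0 0 0 0;0.15 0 0 0 0 0;0.18 0 0 0 0 0;0.21 0 0 0 0 0;0.24 0 0 0 0 0;0.27 0 0 0 0 0;0.3 0 0 0 0 0;0.33 0 0 0 0 0;0.36 0 0 0 0 0'
python3 st.py
```

```text
t: 11.95
tcp_pos: [504.6, -97.4, 108.6]
orientation: [0.722, 0.692, -0.001, 0.0]
contact_force: [-1.2, -8.4, -0.8]
opening: 0.204
grip_force: 60.0
t: 13.15
tcp_pos: [506.0, -60.8, 108.5]
orientation: [0.722, 0.692, -0.001, 0.0]
contact_force: [-0.7, -6.6, -1.6]
opening: 0.2
grip_force: 60.0
t: 14.35
tcp_pos: [507.4, -24.9, 108.5]
orientation: [0.722, 0.692, -0.001, 0.0]
contact_force: [-0.6, -5.5, -1.2]
opening: 0.2
grip_force: 60.0
face oven x 70.1 y 2.3
t 14.35 tcp [507.4 -24.9 108.5] yaw 1.5286 tilt [-0.001 -0.001 -1.   ] q [ 0.35  0.41 -0.49  1.98  0.26  0.82 -0.33]
shift/100 [-0.     0.003 -0.003] rz -0.0001
F [-0.59 -5.49 -1.2 ] T [-1.45 -0.12  0.1 ] open 0.20001080178236372 grip 60.00024855136871
```

```bash
cat > ok.py <<'E'
import sys
from h import *
s=ctrl.read_state();f=-(s['contact_force'][:2]@[.04194,.99912])
print('push',f.round(2),'face',((s['tcp_pos'][:2]-[516.8,144.8])@[.04194,.99912]+240).round(2))
sys.exit(f>7.5)
E
python3 -m creep '0.02 0 0 0 0 0;0.04 0 0 0 0 0;0.06 0 0 0 0 0;0.08 0 0 0 0 0;0.1 0 0 0 0 0;0.12 0 0 0 0 0;0.14 0 0 0 0 0;0.16 0 0 0 0 0;0.18 0 0 0 0 0;0.2 0 0 0 0 0;0.21 0 0 0 0 0;0.22 0 0 0 0 0' | tail -3 && python3 ok.py &&
python3 -m creep '0.01 0 0 0 0 0;0.02 0 0 0 0 0' >/dev/null && python3 ok.py &&
python3 -m creep '0.01 0 0 0 0 0;0.02 0 0 0 0 0' >/dev/null && python3 ok.py &&
python3 -m creep '0.01 0 0 0 0 0;0.02 0 0 0 0 0' >/dev/null && python3 ok.py &&
python3 -m creep '0.01 0 0 0 0 0;0.02 0 0 0 0 0' >/dev/null && python3 ok.py &&
python3 -m creep '0.01 0 0 0 0 0;0.02 0 0 0 0 0' >/dev/null && python3 ok.py &&
python3 -m creep '0.01 0 0 0 0 0;0.02 0 0 0 0 0' >/dev/null && python3 ok.py &&
python3 -m creep '0.01 0 0 0 0 0;0.02 0 0 0 0 0' >/dev/null && python3 ok.py &&
python3 -m creep '0.01 0 0 0 0 0;0.02 0 0 0 0 0' >/dev/null && python3 ok.py
```

```text
contact_force: [-0.3, -3.6, -4.5]
opening: 0.2
grip_force: 60.0
push 3.6 face 92.67False
```

```bash
sed -i 's/sys.exit(.*/sys.exit(int(f>7.5))/' ok.py
python3 -m creep '0.01 0 0 0 0 0;0.02 0 0 0 0 0' >/dev/null && python3 ok.py &&
python3 -m creep '0.01 0 0 0 0 0;0.02 0 0 0 0 0' >/dev/null && python3 ok.py &&
python3 -m creep '0.01 0 0 0 0 0;0.02 0 0 0 0 0' >/dev/null && python3 ok.py &&
python3 -m creep '0.01 0 0 0 0 0;0.02 0 0 0 0 0' >/dev/null && python3 ok.py &&
python3 -m creep '0.01 0 0 0 0 0;0.02 0 0 0 0 0' >/dev/null && python3 ok.py &&
python3 -m creep '0.01 0 0 0 0 0;0.02 0 0 0 0 0' >/dev/null && python3 ok.py &&
python3 -m creep '0.01 0 0 0 0 0;0.02 0 0 0 0 0' >/dev/null && python3 ok.py &&
python3 -m creep '0.01 0 0 0 0 0;0.02 0 0 0 0 0' >/dev/null && python3 ok.py &&
python3 -m creep '0.01 0 0 0 0 0;0.02 0 0 0 0 0' >/dev/null && python3 ok.py &&
python3 -m creep '0.01 0 0 0 0 0;0.02 0 0 0 0 0' >/dev/null && python3 ok.py &&
python3 -m creep '0.01 0 0 0 0 0;0.02 0 0 0 0 0' >/dev/null && python3 ok.py &&
python3 -m creep '0.01 0 0 0 0 0;0.02 0 0 0 0 0' >/dev/null && python3 ok.py &&
python3 -m creep '0.01 0 0 0 0 0;0.02 0 0 0 0 0' >/dev/null && python3 ok.py &&
python3 -m creep '0.01 0 0 0 0 0;0.02 0 0 0 0 0' >/dev/null && python3 ok.py
```

```text
push 3.85 face 94.72
push 3.69 face 96.8
push 3.72 face 98.81
push 3.55 face 100.83
push 3.18 face 102.83
push 4.2 face 104.84
push 4.76 face 106.8
push 4.18 face 108.83
push 4.04 face 110.85
push 3.94 face 112.83
push 3.53 face 114.83
push 3.5 face 116.82
push 3.41 face 118.84
push 3.2 face 120.84
```

```bash
python3 -m creep '0.01 0 0 0 0 0;0.02 0 0 0 0 0' >/dev/null && python3 ok.py &&
python3 -m creep '0.01 0 0 0 0 0;0.02 0 0 0 0 0' >/dev/null && python3 ok.py &&
python3 -m creep '0.01 0 0 0 0 0;0.02 0 0 0 0 0' >/dev/null && python3 ok.py &&
python3 -m creep '0.01 0 0 0 0 0;0.02 0 0 0 0 0' >/dev/null && python3 ok.py &&
python3 -m creep '0.01 0 0 0 0 0;0.02 0 0 0 0 0' >/dev/null && python3 ok.py &&
python3 -m creep '0.01 0 0 0 0 0;0.02 0 0 0 0 0' >/dev/null && python3 ok.py &&
python3 -m creep '0.01 0 0 0 0 0;0.02 0 0 0 0 0' >/dev/null && python3 ok.py &&
python3 -m creep '0.01 0 0 0 0 0;0.02 0 0 0 0 0' >/dev/null && python3 ok.py &&
python3 -m creep '0.01 0 0 0 0 0;0.02 0 0 0 0 0' >/dev/null && python3 ok.py &&
python3 -m creep '0.01 0 0 0 0 0;0.02 0 0 0 0 0' >/dev/null && python3 ok.py &&
python3 -m creep '0.01 0 0 0 0 0;0.02 0 0 0 0 0' >/dev/null && python3 ok.py &&
python3 -m creep '0.01 0 0 0 0 0;0.02 0 0 0 0 0' >/dev/null && python3 ok.py &&
python3 -m creep '0.01 0 0 0 0 0;0.02 0 0 0 0 0' >/dev/null && python3 ok.py &&
python3 -m creep '0.01 0 0 0 0 0;0.02 0 0 0 0 0' >/dev/null && python3 ok.py; python3 st.py
```

```text
push 3.71 face 122.86
push 3.7 face 124.82
push 3.82 face 126.84
push 3.79 face 128.84
push 3.7 face 130.81
push 3.42 face 132.84
push 4.35 face 134.85
push 3.59 face 136.84
push 3.46 face 138.82
push 3.23 face 140.85
push 3.6 face 142.81
push 3.85 face 144.86
push 3.07 face 146.85
push 3.96 face 148.86
face oven x 148.9 y 1.7
t 21.15 tcp [511.2  53.8 108.6] yaw 1.5291 tilt [ 0. -0. -1.] q [ 0.2   0.42 -0.5   1.96  0.27  0.82 -0.49]
shift/100 [ 0.    -0.003 -0.002] rz 0.0001
F [-1.12 -3.91 -4.08] T [-1.65 -0.01  0.03] open 0.20290152198874947 grip 59.99841928482056
```

```bash
python3 -m creep '0.01 0 0 0 0 0;0.02 0 0 0 0 0' >/dev/null && python3 ok.py &&
python3 -m creep '0.01 0 0 0 0 0;0.02 0 0 0 0 0' >/dev/null && python3 ok.py &&
python3 -m creep '0.01 0 0 0 0 0' >/dev/null && python3 ok.py &&
python3 -m creep '0.01 0 0 0 0 0' >/dev/null && python3 ok.py &&
python3 -m creep '0.01 0 0 0 0 0' >/dev/null && python3 ok.py
python3 - <<'E'
from h import *
t=cap('top');s=cap('scene')
a=cv2.resize(t['image'][165:315,180:330],(400,400),interpolation=cv2.INTER_CUBIC);b=cv2.resize(s['image'][140:260,240:360],(400,400),interpolation=cv2.INTER_CUBIC)
cv2.imwrite('pics/p4.png',np.hstack([a,b])[:,:,::-1])
E
```

```text
push 8.25 face 149.87
```

View pics/p4.png

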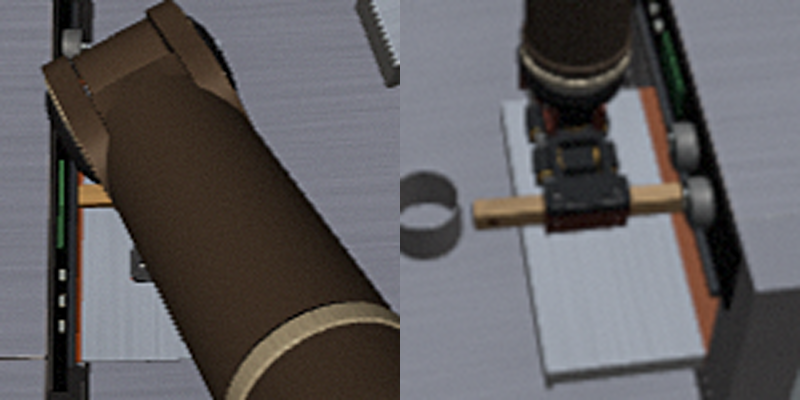

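The tin met the rail at face 149.9 mm: the push force jumped to 8.2 N, and the picture shows the wrist clear of the casing. I'll press a little more and hold.

```bash
python3 -m creep '0.005 0 0 0 0 0;0.005 0 0 0 0 0' >/dev/null ; python3 ok.py
python3 -m creep '0.005 0 0 0 0 0;0.005 0 0 0 0 0;0.005 0 0 0 0 0;0.005 0 0 0 0 0' >/dev/null ; python3 st.py
```

```text
push 7.61 face 149.87
face oven x 149.9 y 1.9
t 22.05 tcp [511.1  54.8 108.4] yaw 1.5277 tilt [-0.001 -0.002 -1.   ] q [ 0.2   0.42 -0.5   1.96  0.27  0.82 -0.5 ]
shift/100 [-0.    -0.001 -0.004] rz -0.0004
F [-0.99 -9.06 -3.42] T [-2.54  0.07  0.1 ] open 0.19695935870424058 grip 60.00134289264679
```

```bash
python3 -m creep '0.005 0 0 0 0 0;0.01 0 0 0 0 0;0.01 0 0 0 0 0;0.01 0 0 0 0 0;0.01 0 0 0 0 0' >/dev/null ; python3 ok.py
python3 -m creep '-0.02 0 0 0 0 0;-0.04 0 0 0 0 0;-0.08 0 0 0 0 0;-0.12 0 0 0 0 0;-0.18 0 0 0 0 0;-0.25 0 0 0 0 0;-0.35 0 0 0 0 0;-0.45 0 0 0 0 0;-0.55 0 0 0 0 0;-0.65 0 0 0 0 0;-0.75 0 0 0 0 0;-0.85 0 0 0 0 0' >/dev/null; python3 st.py
```

```text
push 11.72 face 149.9
face oven x 67.0 y 1.7
t 23.75 tcp [507.9 -28.  108.7] yaw 1.5289 tilt [ 0.  0. -1.] q [ 0.35  0.41 -0.49  1.98  0.26  0.82 -0.32]
shift/100 [ 0.    -0.003 -0.001] rz 0.0
F [ 0.62  5.07 -2.95] T [ 0.41 -0.1   0.01] open 0.2001782057201411 grip 59.99896466732025
```

```bash
python3 -m creep '-0.06 0 0 0 0 0;-0.12 0 0 0 0 0;-0.18 0 0 0 0 0;-0.24 0 0 0 0 0;-0.3 0 0 0 0 0;-0.36 0 0 0 0 0;-0.42 0 0 0 0 0;-0.48 0 0 0 0 0;-0.54 0 0 0 0 0;-0.6 0 0 0 0 0;-0.66 0 0 0 0 0;-0.72 0 0 0 0 0' |grep force
python3 -m creep '-0.1 0 0 0 0 0;-0.2 0 0 0 0 0;-0.3 0 0 0 0 0;-0.4 0 0 0 0 0;-0.5 0 0 0 0 0;-0.6 0 0 0 0 0;-0.7 0 0 0 0 0;-0.8 0 0 0 0 0;-0.9 0 0 0 0 0;-1 0 0 0 0 0' |grep force
python3 -m creep '-0.15 0 0 0 0 0;-0.3 0 0 0 0 0;-0.45 0 -0.1 0 0 0;-0.6 0 -0.2 0 0 0;-0.7 0 -0.2 0 0 0;-0.75 0 -0.2 0 0 0;-0.75 0 -0.2 0 0 0;-0.75 0 -0.2 0 0 0' |grep force
python3 st.py
python3 - <<'E'
from h import *
to([458,-362,70],1.1863)
t=cap('top');s=cap('scene')
a=cv2.resize(t['image'][165:315,180:450],(400,222),interpolation=cv2.INTER_CUBIC);b=cv2.resize(s['image'][140:260,100:360],(400,185),interpolation=cv2.INTER_CUBIC)
b=cv2.copyMakeBorder(b,0,37,0,0,cv2.BORDER_CONSTANT)
cv2.imwrite('pics/p5.png',np.hstack([a,b])[:,:,::-1])
E
```

```text
contact_force: [0.2, -0.6, -0.1]
grip_force: 60.0
contact_force: [-0.8, -0.7, -1.6]
grip_force: 60.0
contact_force: [0.6, 0.4, -0.1]
grip_force: 60.0
face oven x -178.6 y 1.9
t 26.75 tcp [ 497.3 -273.3  128.1] yaw 1.5295 tilt [-0.001  0.001 -1.   ] q [ 0.74  0.46 -0.43  1.82  0.24  0.91  0.17]
shift/100 [-0.    -0.001  0.193] rz 0.0002
F [ 0.57  0.43 -0.13] T [-0.21 -0.06 -0.03] open 0.20355555006168433 grip 59.999624490737915
t 26.75 tcp [ 497.3 -273.3  128.1] yaw 1.5295 tilt [-0.001  0.001 -1.   ] q [ 0.74  0.46 -0.43  1.82  0.24  0.91  0.17]
shift/100 [-0.903 -0.356  0.58 ] rz 0.1092
F [ 0.57  0.43 -0.13] T [-0.21 -0.06 -0.03] open 0.20355555006168433 grip 59.999624490737915
```

View pics/p5.png

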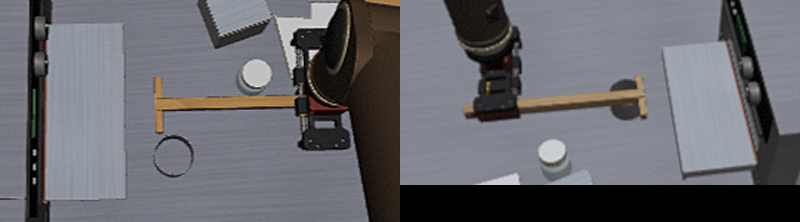

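The tin is gone from the shelf and the pusher is clear of it. The jar at left panel (254,75) and the ring at (172,155) haven't moved. I'll lay the pusher 20 mm further from the jar than it lay before.

```bash
python3 -m creep '-0.1 -0.06 0 0 0 0.015;-0.25 -0.15 0 0 0 0.035;-0.4 -0.25 0 0 0 0.055;-0.55 -0.35 0 0 0 0.075;-0.68 -0.45 0 0 0 0.095;-0.78 -0.55 0 0 0 0.109;-0.78 -0.55 0 0 0 0.109;-0.78 -0.55 0 0 0 0.109' >/dev/null
python3 -m creep '0 0 0.2 0 0 0;0 0 0.4 0 0 0;0 0 0.6 0 0 0;0 0 0.8 0 0 0;0 0 0.95 0 0 0;0 0 1 0 0 0;0 0 1 0 0 0;0 0 1 0 0 0' >/dev/null
python3 -c "
from h import *
to([438,-350,11.8],1.1863)"
```

```text
t 28.45 tcp [ 440.  -349.7   29.3] yaw 1.187 tilt [ 0.001 -0.    -1.   ] q [ 0.81  0.58 -0.29  1.91  0.25  0.69 -0.02]
shift/100 [-0.01  -0.018  0.175] rz 0.0002
F [ 0.98  0.1  -1.87] T [-0.17 -0.    0.01] open 0.20261230520422346 grip 59.99948501586914
```

```bash
python3 -m creep '0 0 0.06 0 0 0;0 0 0.1 0 0 0;0 0 0.13 0 0 0;0 0 0.15 0 0 0;0 0 0.165 0 0 0;0 0 0.17 0 0 0;0 0 0.17 0 0 0;0 0 0.17 0 0 0' | grep -E 'tcp|force'
python3 -m creep '0 0 0 0 0 0;0 0 0 0 0 0;0 0 0 0 0 0;0 0 0 0 0 0;0 0 0 0 0 0;0 0 0 0 0 0;0 0 0 0 0 0;0 0 0 0 0 0' -1 | grep -E 'tcp|force|open'
python3 -m creep '0 0 -0.1 0 0 0;0 0 -0.2 0 0 0;0 0 -0.4 0 0 0;0 0 -0.7 0 0 0;0 0 -1 0 0 0;0 0 -1 0 0 0' >/dev/null
python3 -m creep '-0.2 0 -0.2 0 0 0;-0.5 0 -0.4 0 0 0;-0.8 0 -0.6 0 0 0;-1 0 -0.6 0 0 0;-1 0 -0.6 0 0 0;-1 0 -0.6 0 0 0'
python3 - <<'E'
from h import *
t=cap('top');s=cap('scene')
a=cv2.resize(t['image'][130:315,180:490],(400,239),interpolation=cv2.INTER_CUBIC);b=cv2.resize(s['image'][100:320,60:360],(400,293),interpolation=cv2.INTER_CUBIC)
a=cv2.copyMakeBorder(a,0,54,0,0,cv2.BORDER_CONSTANT)
cv2.imwrite('pics/p6.png',np.hstack([a,b])[:,:,::-1])
E
```

```text
tcp_pos: [439.4, -350.0, 11.9]
contact_force: [-1.8, -1.6, 2.4]
grip_force: 60.0
tcp_pos: [439.3, -349.6, 11.6]
contact_force: [0.3, 0.4, 0.3]
opening: 0.888
grip_force: 0.0
t: 31.25
tcp_pos: [401.7, -441.7, 171.4]
orientation: [0.829, 0.559, 0.0, -0.0]
contact_force: [0.7, 0.4, 0.1]
opening: 0.998
grip_force: 0.0
```

View pics/p6.png

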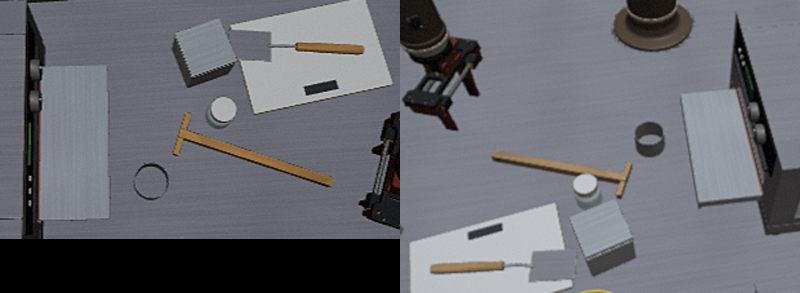

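The pusher lies flat on the counter, from (183,130) to (330,183) in the left panel. The bystanders are where they were, the shelf is empty and the gripper is clear.

```bash
python3 -c "
from h import *
print(ctrl.finish_job())"
```

```text
the job is handed in; nothing more can be done
None
```

I pushed the tin in and pressed it home on the stop rail at about 12 N of push; the pusher lies flat on the counter, the bystanders look unmoved, and the job is handed in at about 31 s. The hand-in returned no verdict, and no picture shows inside the oven, so the shut flap and the tin's final squareness are not confirmed by sight.

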